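# Copy the template's angle to the trimming board's swing fence

### The job

Give the orange swing fence of the trimming board the same angle as the blue template block, using the sliding bevel. Slide the bevel up to the block with its steel blade still loose, until the blade's edge lies flush along the block's face, and lock the blade by swinging the red lever fully round until it lies along the rail. Then slide the locked bevel along the rail to the fence, until the fence has been swung round to lie flush along the blade's other edge; leave it there, still locked, and leave the other things on the bench where they are.

Things in the scene. Friction and masses are not known exactly. Their poses are not given: they have to be found in the camera images.
- board: White membrane-trimming board with a green mat, fixed to the bench, 345 x 560 x 15 mm (its top 15 mm above the bench). Frame: origin at bench height, 135 mm from the near edge and midway along the long side; x points across the board away from the aluminium rail, y along the rail towards the blue template block, z up. The rail (30 mm wide, 12 mm high) runs along y at x = -85 mm. The fence end is -y.
- carriage (a joint): Position (m) of the bevel's aluminium carriage along the rail, in board y: range -0.165 to 0.165, growing towards the template. It slides with about 3 N of friction and stays where it is left; push it by its black handle.
- blade (a joint): Angle (rad) of the bevel's steel blade about the vertical pivot: 0 is square to the rail (along board x), positive leans towards the template (+y), range -0.7 to 0.7. Loose: turns with about 0.07 N m and stays. With the lever locked the blade is held firmly (to about 1 N m). The blade is a bar 22 mm wide (11 mm each side of the pivot) that reaches 165 mm from the pivot, its top 18 mm above the board. It bears against the template and the fence.
- lever (a joint): Angle (rad) of the red lock lever above the pivot: 0 is loose, pointing across the rail towards the robot (board -x); it swings clockwise seen from above (its knob going first towards +y) to 1.571, fully locked, pointing along the rail towards the template (+y). Takes up to 0.25 N m, stays where it is left.
- fence (a joint): Angle (rad) of the orange swing fence about its vertical pivot: 0 is square to the rail (along board x), positive leans towards the template and the bevel (+y). Stiff hinge, about 0.20 N m, stays where it is left. It always starts leaning farther to +y than the template's face does. Pushing the bevel home against it takes 6 to 12 N; above about 30 N the locked blade may slip.
- pivot (a point): On the bevel's pivot axis, 50 mm above the bench, at the top of the carriage's nose (52 x 48 mm); axes as the board. The lever's hub above it reaches 63 mm above the bench.
- handle (a point): Centre of the carriage's upright black handle block, 26 mm (across the rail) x 36 mm (along the rail) x 54 mm tall, standing 39 to 93 mm above the bench; 40 mm to board -x and 80 mm to board -y of the pivot. Axes as the board.
- blade_knob (a point): Centre of the upright round black knob on the blade, 18 mm diameter, 34 mm tall, from 33 to 67 mm above the bench, 100 mm from the pivot. x points along the blade away from the pivot, y to its template side.
- lever_knob (a point): Centre of the upright round red knob at the lever's end, 18 mm diameter, from 54 to 88 mm above the bench, 62 mm from the pivot axis. Its x points along the lever towards the pivot.
- blade_near (a point): On the blade's template-side edge, 55 mm along from the pivot, 25 mm above the bench; axes as blade_knob.
- blade_far (a point): The same, 140 mm along from the pivot.
- back_near (a point): On the blade's fence-side edge, 45 mm along from the pivot, 25 mm above the bench; axes as blade_knob.
- back_far (a point): The same, 140 mm along from the pivot.
- fence_face (a point): On the fence's working face (the one that looks to +y, at the bevel), on its pivot axis, 25 mm above the bench. x along the face away from the rail, y out of the face. The fence is a bar 16 mm thick; its face runs from x = -15 to 165 mm, its top 32 mm above the bench. Its pivot is as far from the rail as the bevel's pivot is (board x = -45 mm), at board y = -160 mm.
- template_face (a point): On the blue template block's working face (the one that looks to -y, at the bevel), at the corner nearest the rail, 26 mm above the bench. x along the face away from the rail, y into the block. The block is fixed; it is 120 mm (along the face) x 70 x 22 mm, its top 37 mm above the bench; its corner is 35 mm farther from the rail than the pivot is.
- petri: Closed petri dish on the board, 90 mm diameter, 17 mm high. Bystander: leave it. Origin under its centre.
- marker: Marker pen lying on the board, 135 mm long, 16 mm thick. Bystander: leave it. Origin under its centre.
- tips_yellow: Pipette-tip box with yellow lid, 85 x 125 x 64 mm. Bystander: leave it. Origin under its centre.
- tips_blue: Pipette-tip box with pale blue lid, 85 x 125 x 64 mm. Bystander: leave it. Origin under its centre.
- reagent: Glass reagent bottle with blue cap, 70 mm diameter, 150 mm high. Bystander: leave it. Origin under its centre.
- beaker: Glass beaker, 70 mm diameter, 90 mm high. Bystander: leave it. Origin under its centre.
- tube_rack: Green rack of test tubes, 100 x 210 mm, 85 mm high with its tubes. Bystander: leave it. Origin under its centre.

How it is judged (in metres and radians):
On the way, in this order (a step that is already met when the one before it is completed fails the run):
1. the loose blade lies flush along the template's face (angle between the x axis of blade_near and the x axis of template_face, either way round below 0.03 rad and y of each of blade_near, blade_far in the frame of template_face above -0.004 m), for 0.2 s.
2. the lever is fully locked with the blade still at the template's angle (value of joint lever above 1.4 rad and angle between the x axis of blade_near and the x axis of template_face, either way round below 0.03 rad), for 0.2 s.
At the end, for the whole second after the job is handed in: The lever is fully locked (over 1.4 rad); the blade and the fence both stand at the template face's angle within 0.035 rad (2 degrees); the blade's fence-side edge lies flush along the fence (gap under 4 mm near and far); carriage and fence at rest (value of joint lever above 1.4 rad and angle between the x axis of each of blade_near, fence_face and the x axis of template_face, either way round below 0.035 rad and y of each of back_near, back_far in the frame of fence_face below 0.004 m and velocity of joint carriage between -0.01 and 0.01 m/s and velocity of joint fence between -0.02 and 0.02 rad/s); the robot touches nothing.
It fails at once if a bystander was pushed more than 20 mm or knocked over (distance of any of petri, marker, tips_yellow, tips_blue, reagent, beaker, tube_rack from where it was at the start of the episode above 0.02 m or angle between any of petri, tips_yellow, tips_blue, reagent, beaker, tube_rack's own z axis and vertical above 0.4 rad).
It also fails if it takes over 72 s, if anything falls off the work surface, if the arm or the gripper's body presses on something with over 40 N, if the wrist force passes 120 N, or if a joint passes its speed limit or range.

### The arm

A 6-joint arm with a two-finger parallel gripper is mounted at the origin on the work surface. World frame = base frame: x ahead of the robot, y to its left, z up, the work surface at z = 0. Lengths are in m, angles in degrees, forces in N, time in s.
With the tool pointing down it reaches from about 0.2 to 0.875 m from the base axis. Payload 3.4 kg.
Tool frame: the origin (TCP) lies at the very end of the fingers, on their centre line; the grasp point (between the pads) lies 19 mm behind it (robot.pinch_z is the z of the grasp point in the tool frame, in m); z points along the fingers, y is the direction in which the jaws open and shut (so a half turn about z gives the same grasp; the last joint's range is limited). The gripper opens to 94 mm and grips with 3 to 60 N. Pads are 16 mm wide; open, the fingers measure 119 mm over their backs; the gripper's body (75 mm by 177 mm) begins 78 mm behind the grasp point.
Start: joints at [58.785, 15.808, 86.224, -0, 77.962, -6.933], TCP at [0.236, 0.524, 0.167] pointing down, gripper open.
Joint ranges: [-165.64, 165.64], [-43.16, 119.46], [12.63, 154.43], [-67.54, 247.53], [6.08, 155.33], [-154.97, 154.97]. Speed limits (degrees/s): [147.25, 147.25, 180, 180, 180, 180].

### API

Orientations are given as a 3x3 rotation matrix whose columns are the frame's x, y, z axes.
In Python, from workcell import robot gives the robot as it stands.
- The arm moves only by the shell command python3 -m handwheel 'ROWS' [FORCE]. ROWS is JSON, a list of rows, each an object of numbers: "hand": the opening, from 0 (shut) to 1 (fully open); "dx", "dy", "dz": the shift along the tool's x, y, z normalised to -1 to 1, where 1 is 0.4 m; "ax", "ay", "az": the turn, a rotation vector about the tool's x, y, z normalised to -1 to 1, where 1 is 90 degrees. In form: [{"hand": .., "dx": .., "dy": .., "dz": .., "ax": .., "ay": .., "az": ..}, ...]. A call has 1 to 12 rows; each row shifts and turns the pose as measured when the row begins, along the tool's axes as they then stand; what a row does not reach is not made up. A row lasts 1/10 s, in which the tool goes at most 50 mm and 8.59 degrees, less where a joint would pass 70% of its speed; a pose out of reach is approached as far as the arm can. A call with a number of a shift or a turn outside -1 to 1 is refused whole. A call with a gripper value outside its range is refused whole. The fingers move at their own pace and stop on an object; FORCE is the grip in N (left out, the last holds). Time passes only in rows, so rows that do not move let the fingers close. It gives the time, the measured TCP pose, the force and the opening at its end, in the units of the state.
- robot.get_state(): the state, without advancing time (a new reading comes with each control period).
- robot.camera(name): name is "scene" or "top" or "wrist"; returns (picture, depth): 400x640x3 uint8, red, green, blue; 400x640 float32, m along the optical axis (not along the pixel's ray), 0 where there is no reading.
- robot.camera_model(name): a dict with "fx", "fy", "cx", "cy" (pixels), "rvec" (rotation vector, rad) and "tvec" (3), from world to camera coordinates, as OpenCV has them. Camera axes: x right, y down, z forward; pixel columns grow to the right and rows downward; lengths in m; the calibration is good to about 2 mm. A picture is of the moment at which its call begins: read the wrist's pose just before it. camera_model takes no time and is no camera call; for the wrist camera it gives the pose at the moment of the call.
- robot.close_job(): hands the job in, once; it reports no verdict.
The state is a dict: "t": time; "joint_positions": joint angles; "joint_vel": joint speeds; "joint_efforts": joint torques, N m; "tool_pos": TCP position; "eef_rot": TCP orientation; "force": force on the tool from outside, world axes, zero at the start; "moment": the same for the moment, N m; "width": finger opening in m.
Only numpy, scipy, OpenCV 4.12 (cv2) and the standard library are available. Lean on these libraries where they do the work, as an engineer would, in place of code of your own. Each camera call takes 0.05 s, during which the arm holds its last target. There are 200 camera calls.

## Working session

There is one attempt and no reset: what is moved stays moved. The work goes in short steps, Python scripts to look and compute and a shell command to move; the robot and the scene stay as the last step left them, time stands still between calls to the robot, and variables do not carry over. Pictures are saved under pics/ and viewed, about 8 in all and at most 12, crops included, and the job is handed in when it is done.

```bash
ls; mkdir -p pics
cat > h.py <<'E'
import numpy as np, cv2
from workcell import robot
def cloud(name):
    m=robot.camera_model(name); img,d=robot.camera(name)
    R=cv2.Rodrigues(np.array(m["rvec"],float))[0]; t=np.array(m["tvec"],float).ravel()
    v,u=np.mgrid[0:d.shape[0],0:d.shape[1]]
    P=np.stack([(u-m["cx"])/m["fx"]*d,(v-m["cy"])/m["fy"]*d,d],-1)
    W=(P-t)@R
    W[d<=0]=np.nan
    return img,W
E
python3 - <<'E'
from h import *
for n in("top","scene"):
    img,W=cloud(n); cv2.imwrite(f"pics/{n}0.png",img[:,:,::-1]); np.savez(f"{n}0.npz",img=img,W=W)
    print(n,robot.camera_model(n))
print(robot.get_state())
E
```

```text
pics
top {'fx': 459.75828066347265, 'fy': 459.75828066347265, 'cx': 321.9757856921396, 'cy': 202.32052476864018, 'rvec': array([ 2.12580303, -2.11103152,  0.19871765]), 'tvec': array([-0.00886298,  0.53390437,  1.46667682])}
scene {'fx': 433.95726698636787, 'fy': 433.95726698636787, 'cx': 319.16682815709316, 'cy': 197.53380083184723, 'rvec': array([ 2.02470728,  1.66090675, -0.50503297]), 'tvec': array([-0.10995135, -0.36924546,  1.69946623])}
{'t': 0.1, 'joint_positions': array([ 5.87848688e+01,  1.58426326e+01,  8.62845019e+01, -1.93937460e-03,
        7.79638488e+01, -6.93433336e+00]), 'joint_vel': array([ 0.05092515, -0.11178821, -0.17124461, -0.03119355,  0.02658383,
        0.106565  ]), 'joint_efforts': array([ 1.41965975e-03, -4.05452693e+01, -2.37779599e+01,  7.02984422e-02,
        2.99733190e-02, -4.87955140e-05]), 'tool_pos': array([0.23618683, 0.52364253, 0.165929  ]), 'eef_rot': array([[-9.11543991e-01,  4.11201801e-01, -7.94651792e-04],
       [ 4.11202539e-01,  9.11542967e-01, -1.37522122e-03],
       [ 1.58865812e-04, -1.58033747e-03, -9.99998739e-01]]), 'force': array([-0.54074366,  0.38182679,  0.39672514]), 'moment': array([-0.00111439,  0.03051252,  0.03852815]), 'width': 0.09427887572649503}
```

View pics/top0.png

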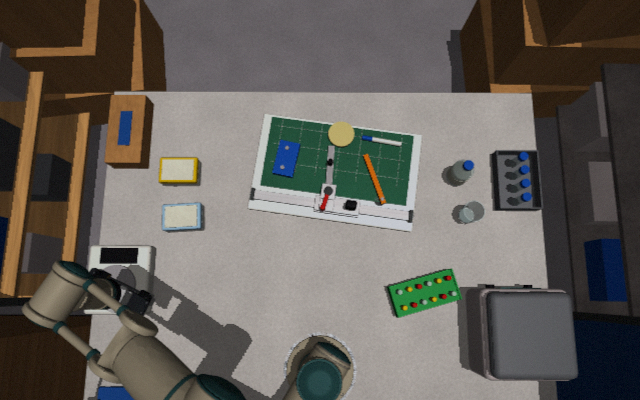

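View pics/scene0.png

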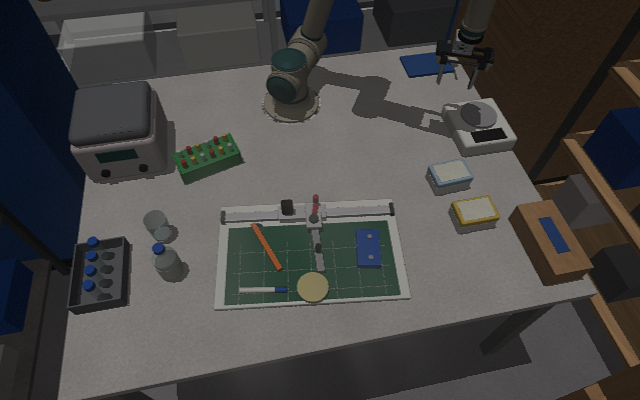

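Run:
```python
from h import *
d=np.load("top0.npz"); img,W=d["img"],d["W"]
hsv=cv2.cvtColor(img,cv2.COLOR_RGB2HSV); H,S,V=[hsv[...,i].astype(int) for i in range(3)]
roi=np.zeros(H.shape,bool); roi[105:240,240:430]=1
Z=W[...,2]
# bench height check
print("bench z",np.nanmedian(Z[240:300,280:380]))
b=roi&(Z>0.009)
n,l,s,c=cv2.connectedComponentsWithStats(b.astype(np.uint8)); k=1+np.argmax(s[1:,4])
r=cv2.minAreaRect(W[l==k][:,:2].astype(np.float32)); print("board",r,cv2.boxPoints(r))
bx=cv2.boxPoints(r)
# board axes: +y = long edge towards +world y
e=[bx[(i+1)%4]-bx[i] for i in range(4)]; L=max(e[:2],key=np.linalg.norm); L=L/np.linalg.norm(L); L*=np.sign(L[1])
by=L; bxv=np.array([by[1],-by[0]]); C=np.array(r[0])
O=C-bxv*(0.345/2-0.135); A=np.stack([bxv,by]) # world->board
print("O",O,"bx",bxv,"by",by); np.savez("board.npz",O=O,A=A)
B=(W[...,:2]-O)@A.T
def seg(name,m):
    m=m&roi; n,l,s,c=cv2.connectedComponentsWithStats(m.astype(np.uint8)); k=1+np.argmax(s[1:,4]); p=B[l==k]; z=Z[l==k]
    p=p[~np.isnan(z)]; z=z[~np.isnan(z)]
    r=cv2.minAreaRect((p*1000).astype(np.float32)); print(name,s[k],"z",np.percentile(z,[5,50,95]).round(3),"rect mm",np.round(r[0],1),np.round(r[1],1),round(r[2],1)); print(np.round(cv2.boxPoints(r)).tolist())
seg("orange",(H>5)&(H<16)&(S>150)&(V>90))
seg("red",((H<5)|(H>174))&(S>140)&(V>90))
seg("blue",(H>105)&(H<125)&(S>140)&(V>60))
seg("petri",(H>15)&(H<32)&(S>60)&(V>120))
seg("dark",(V<45)&(Z>0.07))
seg("darkknob",(V<50)&(Z>0.05))
seg("lowS blade",(S<50)&(Z>0.027)&(B[...,0]>-.02)&(np.abs(B[...,1])<.08))
big=cv2.resize(img[105:240,240:430],None,fx=4,fy=4,interpolation=cv2.INTER_CUBIC); cv2.imwrite("pics/crop0.png",big[:,:,::-1])
```

```text
bench z -0.0015932219725949047
board ((0.6538307666778564, -0.04997023940086365), (0.5594481229782104, 0.3492768108844757), 82.1846923828125) [[ 0.4427775  -0.30334872]
 [ 0.78881013 -0.3508435 ]
 [ 0.864884    0.20340824]
 [ 0.5188514   0.250903  ]]
O [ 0.61667908 -0.04487098] bx [ 0.99071157 -0.13598023] by [0.13598023 0.99071157]
orange [363 155  21  44 214] z [0.015 0.031 0.036] rect mm [  32.8 -130.7] [157.5  21.7] 27.8
[[-42.0, -158.0], [-32.0, -177.0], [107.0, -104.0], [97.0, -84.0]]
red [320 194   9  15  61] z [0.056 0.063 0.088] rect mm [-86.6  21.1] [13.  54.5] 81.7
[[-114.0, 19.0], [-61.0, 11.0], [-59.0, 24.0], [-113.0, 31.0]]
blue [273 140  27  37 672] z [0.029 0.035 0.041] rect mm [ 54.6 172.7] [ 69.6 129.3] 85.9
[[-12.0, 143.0], [117.0, 133.0], [122.0, 203.0], [-7.0, 212.0]]
petri [328 122  27  24 507] z [0.024 0.031 0.037] rect mm [166.5  -2.7] [89.8 92.2] 27.8
[[105.0, 17.0], [148.0, -64.0], [228.0, -23.0], [185.0, 59.0]]
dark [345 200  12  10  87] z [0.077 0.09  0.095] rect mm [-87.7 -64.8] [24.9 34.9] 3.2
[[-101.0, -48.0], [-99.0, -83.0], [-74.0, -82.0], [-76.0, -47.0]]
darkknob [345 200  12  10  92] z [0.071 0.089 0.095] rect mm [-87.1 -64.7] [33.6 26.8] 86.9
[[-101.0, -81.0], [-75.0, -82.0], [-73.0, -49.0], [-100.0, -47.0]]
lowS blade [325 146   9  39 212] z [0.028 0.032 0.062] rect mm [49.1 22.5] [134.1  21.6] 4.3
[[-19.0, 28.0], [-17.0, 7.0], [117.0, 17.0], [115.0, 38.0]]
```

View pics/crop0.png

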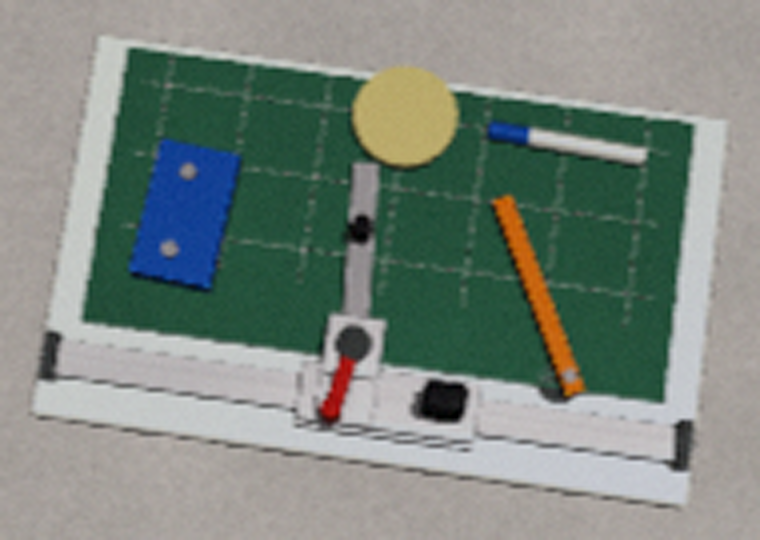

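The top view and crop show the template block at crop px ~(185,215), the fence at ~(535,295), the bevel pivot at ~(353,343) and the handle at ~(443,400). The board frame fits: the handle came out at (-87,-65) mm against an expected x of -85. The face leans about -4° and the fence about +28°. I'm moving to the handle with the jaws along the rail.

```bash
python3 -m handwheel '[{"hand":0.7,"az":-0.092},{"hand":0.7,"az":-0.092},{"hand":0.7,"dx":-0.066,"dy":-0.103},{"hand":0.7,"dx":-0.066,"dy":-0.103},{"hand":0.7,"dx":-0.066,"dy":-0.103},{"hand":0.7,"dx":-0.066,"dy":-0.103},{"hand":0.7,"dx":-0.066,"dy":-0.103},{"hand":0.7,"dx":-0.066,"dy":-0.103},{"hand":0.7,"dx":-0.066,"dy":-0.103},{"hand":0.7,"dx":-0.066,"dy":-0.103},{"hand":0.7,"dx":-0.066,"dy":-0.103},{"hand":0.7,"dx":-0.066,"dy":-0.103}]' 15
cat >> h.py <<'E'
b=np.load("board.npz"); O,A=b["O"],b["A"]
def tool():
    s=robot.get_state(); R=s["eef_rot"]; by=R[:2,1]
    print("t",round(s["t"],2),"board mm",(A@(s["tool_pos"][:2]-O)*1000).round(1),"z",round(s["tool_pos"][2]*1000,1),"yaw err deg",round(np.degrees(np.arctan2(*(A@by))),2),"tilt",R[:,2].round(3),"F board",(A@s["force"][:2]).round(1),s["force"][2].round(1),"w",round(s["width"]*1000,1))
E
python3 -c "from h import *;tool()"
```

```text
t 0.1 board mm [-454.3  511.5] z 165.9 yaw err deg 16.47 tilt [-0.001 -0.001 -1.   ] F board [-0.6  0.3] 0.4 w 94.3invalid input
```

```bash
python3 -m handwheel '[{"hand":0.7,"dx":0,"dy":0,"dz":0,"ax":0,"ay":0,"az":-0.092},{"hand":0.7,"dx":0,"dy":0,"dz":0,"ax":0,"ay":0,"az":-0.092},{"hand":0.7,"dx":-0.066,"dy":-0.103,"dz":0,"ax":0,"ay":0,"az":0},{"hand":0.7,"dx":-0.066,"dy":-0.103,"dz":0,"ax":0,"ay":0,"az":0},{"hand":0.7,"dx":-0.066,"dy":-0.103,"dz":0,"ax":0,"ay":0,"az":0},{"hand":0.7,"dx":-0.066,"dy":-0.103,"dz":0,"ax":0,"ay":0,"az":0},{"hand":0.7,"dx":-0.066,"dy":-0.103,"dz":0,"ax":0,"ay":0,"az":0},{"hand":0.7,"dx":-0.066,"dy":-0.103,"dz":0,"ax":0,"ay":0,"az":0},{"hand":0.7,"dx":-0.066,"dy":-0.103,"dz":0,"ax":0,"ay":0,"az":0},{"hand":0.7,"dx":-0.066,"dy":-0.103,"dz":0,"ax":0,"ay":0,"az":0},{"hand":0.7,"dx":-0.066,"dy":-0.103,"dz":0,"ax":0,"ay":0,"az":0},{"hand":0.7,"dx":-0.066,"dy":-0.103,"dz":0,"ax":0,"ay":0,"az":0}]' 15; echo; python3 -c "from h import *;tool()"
```

```text
t: 1.3
tool_pos: [0.4499, 0.0759, 0.1615]
eef_rot: [[-0.994, 0.109, -0.005], [0.109, 0.994, -0.003], [0.004, -0.004, -1.0]]
force: [0.6, 0.1, 0.5]
width: 0.0658

t 1.3 board mm [-181.6   97. ] z 161.5 yaw err deg -1.57 tilt [-0.005 -0.003 -1.   ] F board [0.6 0.2] 0.5 w 65.8
```

```bash
python3 -m handwheel '[{"hand":0.7,"dx":-0.058,"dy":-0.1,"dz":0,"ax":0,"ay":0,"az":0.017},{"hand":0.7,"dx":-0.058,"dy":-0.1,"dz":0,"ax":0,"ay":0,"az":0},{"hand":0.7,"dx":-0.058,"dy":-0.1,"dz":0,"ax":0,"ay":0,"az":0},{"hand":0.7,"dx":-0.058,"dy":-0.1,"dz":0,"ax":0,"ay":0,"az":0},{"hand":0.7,"dx":0,"dy":0,"dz":0,"ax":0,"ay":0,"az":0}]' >/dev/null
python3 - <<'E'
from h import *
tool()
img,W=cloud("wrist"); cv2.imwrite("pics/w1.png",img[:,:,::-1]); np.savez("w1.npz",img=img,W=W)
E
```

```text
t 1.8 board mm [-82.9 -75.3] z 159.8 yaw err deg 0.45 tilt [-0.005 -0.004 -1.   ] F board [-0.7  1. ] -0.1 w 65.6
```

View pics/w1.png

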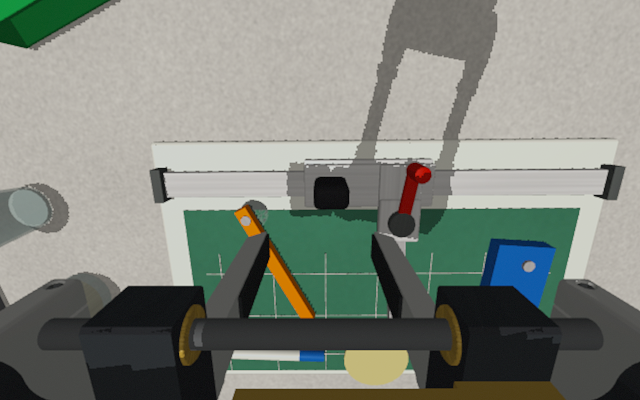

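The wrist view shows the handle at (331,193), the lever hub at (402,224), the lever knob at (420,174) and the template at (525,275). I'll cross-check the handle and rail positions from this view.

```bash
cat >> h.py <<'E'
def segs(img,W,which):
    hsv=cv2.cvtColor(img,cv2.COLOR_RGB2HSV); H,S,V=[hsv[...,i].astype(int) for i in range(3)]
    B=(W[...,:2]-O)@A.T*1000; Z=W[...,2]*1000
    inb=(B[...,0]>-140)&(B[...,0]<215)&(np.abs(B[...,1])<290)
    M={"handle":(V<60)&(Z>88)&(Z<99)&(B[...,0]<-60)&(B[...,0]>-115),
     "redknob":((H<5)|(H>174))&(S>140)&(Z>84)&(Z<94),
     "hub":(S<60)&(Z>59)&(Z<68)&(B[...,0]>-75)&(B[...,0]<-20),
     "blue":(H>105)&(H<125)&(S>140)&(Z>33)&(Z<42)&(B[...,1]>90),
     "orange":(H>5)&(H<18)&(S>150)&(Z>28)&(Z<38),
     "blade":(S<50)&(Z>29)&(Z<38)&(B[...,0]>-15)&(B[...,0]<125)}
    for n in which:
        m=(M[n]&inb).astype(np.uint8); k,l,s,c=cv2.connectedComponentsWithStats(m)
        if k<2: print(n,"none"); continue
        i=1+np.argmax(s[1:,4]); p=B[l==i]; r=cv2.minAreaRect(p.astype(np.float32))
        print(n,s[i,4],"z",np.median(Z[l==i]).round(1),"c",np.round(r[0],1),"size",np.round(r[1],1),"ang",round(r[2],2),np.round(cv2.boxPoints(r)).astype(int).tolist())
E
python3 - <<'E'
from h import *
d=np.load("w1.npz"); segs(d["img"],d["W"],["handle","redknob","hub","blue","orange"])
B=(d["W"][...,:2]-O)@A.T*1000; Z=d["W"][...,2]*1000
# near board edge -> angle check (expected x=-135)
img=d["img"]; P=[]
for u in range(170,600,10):
    c=[v for v in range(120,165) if Z[v,u]>9]
    if c: P.append(B[c[0],u])
P=np.array(P); f=np.polyfit(P[:,1],P[:,0],1); print("near edge slope",f)
E
```

```text
handle 803 z 92.1 c [-86.3 -65.8] size [33.9 24.4] ang 89.38 [[-99, -83], [-74, -83], [-74, -49], [-98, -49]]
redknob 239 z 87.6 c [-107.5   22.9] size [15.8 16.6] ang 29.31 [[-118, 26], [-110, 12], [-97, 19], [-105, 34]]
hub 521 z 62.7 c [-45.7  13.7] size [28.8 27.8] ang 83.65 [[-61, 1], [-33, -2], [-30, 26], [-58, 30]]
blue 158 z 35.6 c [ 18.  148.1] size [20.  57.6] ang 88.28 [[-11, 139], [46, 137], [47, 157], [-10, 159]]
orange 467 z 31.6 c [  48.1 -121.9] size [115.1  16.2] ang 27.33 [[-7, -141], [1, -156], [103, -103], [96, -88]]
near edge slope [-1.10969828e-03 -1.35098903e+02]
```

```bash
python3 -m handwheel '[{"hand":0.7,"dx":0.008,"dy":0.024,"dz":0.02,"ax":0,"ay":0,"az":-0.005},{"hand":0.7,"dx":0,"dy":0,"dz":0.09,"ax":0,"ay":0,"az":0},{"hand":0.7,"dx":0,"dy":0,"dz":0.09,"ax":0,"ay":0,"az":0},{"hand":0.7,"dx":0,"dy":0,"dz":0.06,"ax":0,"ay":0,"az":0},{"hand":0.7,"dx":0,"dy":0,"dz":0,"ax":0,"ay":0,"az":0}]' >/dev/null; python3 -c "from h import *;tool()"
```

```text
t 2.35 board mm [-94.4 -53.9] z 51.6 yaw err deg -0.44 tilt [-0.009  0.003 -1.   ] F board [-0.7 -0.3] 0.1 w 66.1
```

```bash
python3 -m handwheel '[{"hand":0.7,"dx":-0.02,"dy":-0.029,"dz":0,"ax":0,"ay":0,"az":0},{"hand":0.7,"dx":0,"dy":0,"dz":0,"ax":0,"ay":0,"az":0}]' >/dev/null; python3 -c "from h import *;tool()"
```

```text
t 2.55 board mm [-86.5 -63.3] z 52.6 yaw err deg -0.7 tilt [-0.008  0.003 -1.   ] F board [-0.1 -0.1] -0.3 w 65.6
```

```bash
python3 -m handwheel '[{"hand":0.2,"dx":0,"dy":0,"dz":0,"ax":0,"ay":0,"az":0},{"hand":0.2,"dx":0,"dy":0,"dz":0,"ax":0,"ay":0,"az":0},{"hand":0.2,"dx":0,"dy":0,"dz":0,"ax":0,"ay":0,"az":0},{"hand":0.2,"dx":0,"dy":0,"dz":0,"ax":0,"ay":0,"az":0}]' 20 >/dev/null; python3 -c "from h import *;tool()"
```

```text
t 2.95 board mm [-83.5 -63.5] z 56.4 yaw err deg -0.69 tilt [-0.001  0.001 -1.   ] F board [-0.6  1.2] -0.8 w 37.5
```

```bash
python3 -m handwheel '[{"hand":0.2,"dx":0,"dy":0.03,"dz":0,"ax":0,"ay":0,"az":0},{"hand":0.2,"dx":0,"dy":0.05,"dz":0,"ax":0,"ay":0,"az":0},{"hand":0.2,"dx":0,"dy":0.05,"dz":0,"ax":0,"ay":0,"az":0},{"hand":0.2,"dx":0,"dy":0.05,"dz":0,"ax":0,"ay":0,"az":0},{"hand":0.2,"dx":0,"dy":0.02,"dz":0,"ax":0,"ay":0,"az":0},{"hand":0.2,"dx":0,"dy":0,"dz":0,"ax":0,"ay":0,"az":0}]' >/dev/null; python3 -c "from h import *;tool()"
```

```text
t 3.55 board mm [-84.5  21.8] z 57.3 yaw err deg -0.56 tilt [ 0.     0.002 -1.   ] F board [-0.4 -0.6] 0.7 w 18.5
```

Run:
```python
from h import *
tool()
img,W=cloud("wrist"); i2,W2=cloud("scene")
segs(img,W,["handle","redknob","hub","blue","orange"])
cv2.imwrite("pics/w2.png",np.hstack([cv2.resize(img,(480,300)),cv2.resize(i2[160:320,200:420],(412,300))])[:,:,::-1][:, :800] if 0 else cv2.resize(np.vstack([img[100:],cv2.resize(i2[180:320,200:424],(640,400))]),(549,600))[:,:,::-1])
```

```text
t 3.55 board mm [-84.5  21.8] z 57.3 yaw err deg -0.56 tilt [ 0.     0.002 -1.   ] F board [-0.4 -0.6] 0.7 w 18.5
handle 1696 z 92.2 c [-86.9 -64.9] size [23.5 33.3] ang 0.61 [[-99, -48], [-98, -82], [-75, -81], [-75, -48]]
redknob 520 z 87.4 c [-107.6   24.3] size [16.9 15.9] ang 0.56 [[-116, 32], [-116, 16], [-99, 16], [-99, 32]]
hub 724 z 62.7 c [-45.4  18.1] size [20.6 28.9] ang 87.08 [[-60, 9], [-31, 7], [-30, 28], [-59, 29]]
blue 290 z 35.5 c [  3.2 175.4] size [69.9 25.1] ang 86.78 [[-11, 141], [14, 140], [18, 210], [-7, 211]]
orange 1207 z 31.4 c [ -15.2 -154.9] size [89.9 18.6] ang 26.81 [[-60, -167], [-51, -183], [29, -143], [21, -126]]
```

View pics/w2.png

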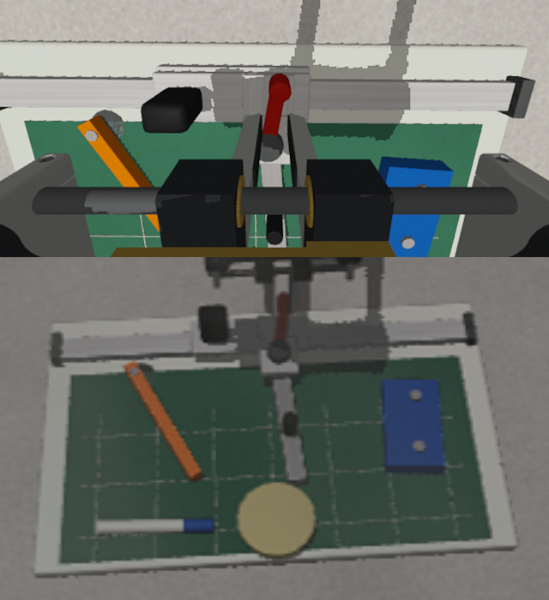

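The carriage has not moved and the fingers are not on the handle. I'll measure where the fingers really are, using the cloud and this view.

Run:
```python
from h import *
m=robot.camera_model("wrist"); R=cv2.Rodrigues(np.array(m["rvec"]))[0]; t=np.array(m["tvec"]).ravel(); c=-R.T@t
print("cam board",A@(c[:2]-O)*1000,c[2],"fwd",R[2]); 
s=robot.get_state(); p=R@s["tool_pos"]+t; print("TCP px",m["fx"]*p[0]/p[2]+m["cx"],m["fy"]*p[1]/p[2]+m["cy"],"depth",p[2])
img,W=cloud("wrist"); B=(W[...,:2]-O)@A.T*1000; Z=W[...,2]*1000
for v in (220,240,250,260,270,280,290):
    print(v,[(u,int(Z[v,u]) if Z[v,u]==Z[v,u] else None,*np.nan_to_num(B[v,u]).astype(int)) for u in (275,285,295,345,355,365)])
print(robot.get_state()["joint_positions"])
```

```text
cam board [-165.15425505   18.19570451] 0.27496324018794877 fwd [ 0.27394122 -0.03308291 -0.96117726]
TCP px 321.4703087793583 224.8978884075563 depth 0.2315470026344334
220 [(275, 39, np.int64(-81), np.int64(-17)), (285, 43, np.int64(-83), np.int64(-9)), (295, 45, np.int64(-83), np.int64(0)), (345, 38, np.int64(-81), np.int64(40)), (355, 38, np.int64(-82), np.int64(48)), (365, 26, np.int64(-77), np.int64(58))]
240 [(275, 39, np.int64(-63), np.int64(-18)), (285, 108, np.int64(-93), np.int64(-1)), (295, 108, np.int64(-93), np.int64(4)), (345, 108, np.int64(-93), np.int64(34)), (355, 107, np.int64(-93), np.int64(40)), (365, 13, np.int64(-53), np.int64(61))]
250 [(275, 15, np.int64(-43), np.int64(-22)), (285, 123, np.int64(-93), np.int64(0)), (295, 122, np.int64(-93), np.int64(5)), (345, 122, np.int64(-93), np.int64(33)), (355, 122, np.int64(-93), np.int64(38)), (365, 15, np.int64(-44), np.int64(62))]
260 [(275, 15, np.int64(-33), np.int64(-22)), (285, 135, np.int64(-94), np.int64(1)), (295, 134, np.int64(-93), np.int64(6)), (345, 134, np.int64(-93), np.int64(32)), (355, 134, np.int64(-
[... 187 characters left out ...]
345, 144, np.int64(-93), np.int64(31)), (355, 145, np.int64(-94), np.int64(35)), (365, 15, np.int64(-23), np.int64(63))]
280 [(275, 153, np.int64(-93), np.int64(-1)), (285, 153, np.int64(-93), np.int64(3)), (295, 154, np.int64(-93), np.int64(7)), (345, 154, np.int64(-93), np.int64(30)), (355, 154, np.int64(-94), np.int64(34)), (365, 154, np.int64(-94), np.int64(39))]
290 [(275, 200, np.int64(-117), np.int64(6)), (285, 162, np.int64(-93), np.int64(4)), (295, 159, np.int64(-91), np.int64(8)), (345, 161, np.int64(-93), np.int64(29)), (355, 162, np.int64(-94), np.int64(33)), (365, 201, np.int64(-118), np.int64(31))]
[ -8.95046853  17.39577403 100.64949013   0.10439373  61.95364814
 -91.63550815]
```

Run:
```python
from h import *
img,W=cloud("wrist"); B=(W[...,:2]-O)@A.T*1000; Z=W[...,2]*1000
for u in (290,300,345,352):
    print(u,[(v,int(np.nan_to_num(Z[v,u])),*np.nan_to_num(B[v,u]).astype(int).tolist()) for v in range(222,246,2)])
cv2.imwrite("pics/w3.png",cv2.resize(img[170:300,240:400],None,fx=4.5,fy=4.5,interpolation=cv2.INTER_NEAREST)[:,:,::-1])
```

```text
290 [(222, 45, -81, -5), (224, 44, -80, -5), (226, 44, -78, -5), (228, 44, -76, -5), (230, 43, -74, -5), (232, 44, -72, -5), (234, 45, -71, -5), (236, 102, -93, 0), (238, 105, -93, 0), (240, 109, -93, 0), (242, 111, -93, 1), (244, 114, -93, 1)]
300 [(222, 45, -82, 2), (224, 44, -80, 2), (226, 43, -78, 2), (228, 44, -76, 2), (230, 44, -75, 2), (232, 43, -72, 2), (234, 97, -92, 6), (236, 102, -93, 6), (238, 105, -93, 6), (240, 108, -93, 6), (242, 111, -93, 7), (244, 114, -93, 7)]
345 [(222, 39, -80, 39), (224, 38, -78, 39), (226, 39, -76, 39), (228, 38, -74, 40), (230, 39, -73, 40), (232, 39, -71, 40), (234, 38, -69, 40), (236, 102, -93, 34), (238, 105, -93, 33), (240, 108, -93, 33), (242, 112, -94, 33), (244, 113, -93, 33)]
352 [(222, 38, -79, 45), (224, 38, -78, 45), (226, 37, -76, 46), (228, 38, -74, 45), (230, 38, -73, 45), (232, 38, -71, 46), (234, 38, -69, 46), (236, 38, -67, 46), (238, 105, -93, 38), (240, 108, -93, 37), (242, 111, -93, 37), (244, 115, -94, 37)]
```

View pics/w3.png

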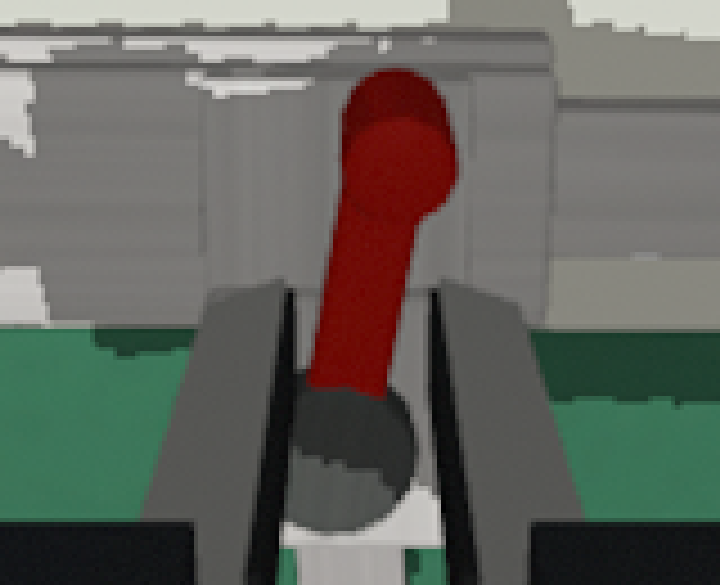

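The cloud puts the real fingertips at z≈97 mm while the TCP reads 57. They sit about 40 mm above the reported TCP, so the fingers passed over the handle (top at 93 mm), and I'll allow for that. I'm going back to the handle.

```bash
python3 -m handwheel '[{"hand":0.7,"dx":0,"dy":0,"dz":-0.02,"ax":0,"ay":0,"az":0},{"hand":0.7,"dx":0,"dy":-0.08,"dz":0,"ax":0,"ay":0,"az":0},{"hand":0.7,"dx":0,"dy":-0.08,"dz":0,"ax":0,"ay":0,"az":0},{"hand":0.7,"dx":0,"dy":-0.05,"dz":0,"ax":0,"ay":0,"az":0},{"hand":0.7,"dx":0,"dy":0,"dz":0,"ax":0,"ay":0,"az":0},{"hand":0.7,"dx":0,"dy":0,"dz":0,"ax":0,"ay":0,"az":0}]' >/dev/null; python3 -c "from h import *;tool()"
```

```text
t 4.35 board mm [-82.1 -69.9] z 68.2 yaw err deg -0.2 tilt [ 0.003  0.    -1.   ] F board [-0.6  0.8] -0.5 w 63.0
```

```bash
python3 -m handwheel '[{"hand":0.7,"dx":0.008,"dy":0.012,"dz":0,"ax":0,"ay":0,"az":0},{"hand":0.7,"dx":0,"dy":0,"dz":0.05,"ax":0,"ay":0,"az":0},{"hand":0.7,"dx":0,"dy":0,"dz":0.05,"ax":0,"ay":0,"az":0},{"hand":0.7,"dx":0,"dy":0,"dz":0,"ax":0,"ay":0,"az":0}]' >/dev/null
python3 - <<'E'
from h import *
tool()
img,W=cloud("wrist"); B=(W[...,:2]-O)@A.T*1000; Z=W[...,2]*1000
for u in (255,262,270,370,378,385):
    print(u,[(v,int(np.nan_to_num(Z[v,u])),*np.nan_to_num(B[v,u]).astype(int).tolist()) for v in range(226,246,3)])
segs(img,W,["handle"])
E
```

```text
t 4.75 board mm [-85.2 -61. ] z 28.8 yaw err deg -0.28 tilt [ 0.006  0.002 -1.   ] F board [-1.5  0.3] 0.2 w 66.1
255 [(226, 26, -83, -112), (229, 27, -80, -112), (232, 26, -78, -113), (235, 73, -95, -102), (238, 77, -94, -101), (241, 82, -95, -100), (244, 86, -95, -99)]
262 [(226, 26, -83, -107), (229, 25, -80, -107), (232, 26, -78, -107), (235, 73, -95, -98), (238, 77, -94, -97), (241, 79, -93, -97), (244, 82, -93, -96)]
270 [(226, 27, -83, -100), (229, 26, -80, -101), (232, 27, -78, -101), (235, 26, -75, -101), (238, 0, 0, 0), (241, 15, -65, -103), (244, 15, -62, -103)]
370 [(226, 39, -88, -25), (229, 39, -86, -25), (232, 39, -83, -25), (235, 40, -81, -25), (238, 38, -78, -24), (241, 37, -75, -24), (244, 40, -74, -24)]
378 [(226, 39, -88, -19), (229, 38, -85, -19), (232, 38, -83, -19), (235, 72, -95, -26), (238, 77, -95, -27), (241, 81, -95, -27), (244, 82, -93, -28)]
385 [(226, 37, -87, -14), (229, 38, -85, -14), (232, 38, -83, -13), (235, 71, -94, -21), (238, 77, -95, -22), (241, 81, -95, -23), (244, 86, -95, -24)]
handle 2237 z 92.1 c [-86.8 -65.7] size [34.8 24.7] ang 87.73 [[-100, -83], [-75, -84], [-74, -49], [-98, -48]]
```

```bash
python3 -m handwheel '[{"hand":0.7,"dx":0.003,"dy":-0.01,"dz":0.03,"ax":0,"ay":0,"az":0},{"hand":0.2,"dx":0,"dy":0,"dz":0,"ax":0,"ay":0,"az":0},{"hand":0.2,"dx":0,"dy":0,"dz":0,"ax":0,"ay":0,"az":0},{"hand":0.2,"dx":0,"dy":0,"dz":0,"ax":0,"ay":0,"az":0},{"hand":0.2,"dx":0,"dy":0,"dz":0,"ax":0,"ay":0,"az":0},{"hand":0.2,"dx":0,"dy":0,"dz":0,"ax":0,"ay":0,"az":0},{"hand":0.2,"dx":0,"dy":0,"dz":0,"ax":0,"ay":0,"az":0},{"hand":0.2,"dx":0,"dy":0,"dz":0,"ax":0,"ay":0,"az":0}]' 15 >/dev/null; python3 -c "from h import *;tool()"
```

```text
t 5.6 board mm [-83.3 -64.3] z 19.8 yaw err deg -0.34 tilt [ 0.013  0.    -1.   ] F board [-0.4  0.4] -1.7 w 36.2
```

```bash
python3 -m handwheel '[{"hand":0.2,"dx":0.003,"dy":0.03,"dz":0,"ax":0,"ay":0,"az":0},{"hand":0.2,"dx":0,"dy":0.05,"dz":0,"ax":0,"ay":0,"az":0},{"hand":0.2,"dx":0,"dy":0.05,"dz":0,"ax":0,"ay":0,"az":0},{"hand":0.2,"dx":0,"dy":0.04,"dz":0,"ax":0,"ay":0,"az":0},{"hand":0.2,"dx":0,"dy":0,"dz":0,"ax":0,"ay":0,"az":0}]' 15 >/dev/null; python3 -c "from h import *;tool()"
```

```text
t 6.1 board mm [-83.2   2.4] z 19.8 yaw err deg -0.23 tilt [ 0.015 -0.005 -1.   ] F board [0.7 3.3] -1.8 w 36.2
```

```bash
python3 -m handwheel '[{"hand":0.2,"dx":0,"dy":0.03,"dz":0,"ax":0,"ay":0,"az":0},{"hand":0.2,"dx":0,"dy":0.03,"dz":0,"ax":0,"ay":0,"az":0},{"hand":0.2,"dx":0,"dy":0.03,"dz":0,"ax":0,"ay":0,"az":0},{"hand":0.2,"dx":0,"dy":0,"dz":0,"ax":0,"ay":0,"az":0}]' 15 >/dev/null; python3 -c "from h import *;tool()"
python3 - <<'E'
from h import *
img,W=cloud("top"); segs(img,W,["blade","blue","handle"])
E
```

```text
t 6.5 board mm [-83.2  38.8] z 19.8 yaw err deg -0.19 tilt [ 0.014 -0.006 -1.   ] F board [1.2 2.3] -1.1 w 36.2
blade 52 z 32.9 c [ 94.4 122.9] size [44.3 19.6] ang 2.93 [[72, 132], [73, 112], [117, 114], [116, 134]]
blue 406 z 36.3 c [ 50.1 173.6] size [ 67.1 119.3] ang 85.14 [[-12, 145], [107, 135], [112, 202], [-6, 212]]
handle 1 z 88.8 c [-99.9  48.8] size [0. 0.] ang 0.0 [[-100, 49], [-100, 49], [-100, 49], [-100, 49]]
```

```bash
for i in 1 2; do :; done; python3 -m handwheel '[{"hand":0.2,"dx":0,"dy":0.012,"dz":0,"ax":0,"ay":0,"az":0},{"hand":0.2,"dx":0,"dy":0.012,"dz":0,"ax":0,"ay":0,"az":0},{"hand":0.2,"dx":0,"dy":0.006,"dz":0,"ax":0,"ay":0,"az":0}]' 15 >/dev/null; python3 -c "from h import *;tool()"
python3 -m handwheel '[{"hand":0.2,"dx":0,"dy":0.006,"dz":0,"ax":0,"ay":0,"az":0}]' 15 >/dev/null; python3 -c "from h import *;tool()"
```

```text
t 6.85 board mm [-83.2  49.2] z 19.8 yaw err deg -0.2 tilt [ 0.014 -0.01  -1.   ] F board [ 0.9 -3.3] -1.8 w 35.8
t 6.95 board mm [-83.2  51.3] z 19.8 yaw err deg -0.2 tilt [ 0.014 -0.01  -1.   ] F board [-0.3 -3.2] -1.4 w 36.0
```

```bash
python3 -m handwheel '[{"hand":0.2,"dx":0,"dy":0.006,"dz":0,"ax":0,"ay":0,"az":0}]' 15 >/dev/null; python3 -c "from h import *;tool()"
python3 -m handwheel '[{"hand":0.2,"dx":0,"dy":0.006,"dz":0,"ax":0,"ay":0,"az":0}]' 15 >/dev/null; python3 -c "from h import *;tool()"
python3 -m handwheel '[{"hand":0.2,"dx":0,"dy":0.006,"dz":0,"ax":0,"ay":0,"az":0}]' 15 >/dev/null; python3 -c "from h import *;tool()"
```

```text
t 7.05 board mm [-83.2  53.6] z 19.8 yaw err deg -0.19 tilt [ 0.014 -0.01  -1.   ] F board [ 0.8 -3.3] -1.1 w 36.0
t 7.15 board mm [-83.2  55.5] z 19.8 yaw err deg -0.2 tilt [ 0.013 -0.011 -1.   ] F board [ 0.7 -5.9] 0.1 w 36.4
t 7.25 board mm [-83.2  57.2] z 19.7 yaw err deg -0.23 tilt [ 0.013 -0.013 -1.   ] F board [ 0.8 -5.9] -0.2 w 36.6
```

```bash
python3 -m handwheel '[{"hand":0.2,"dx":0,"dy":0.008,"dz":0,"ax":0,"ay":0,"az":0}]' 15 >/dev/null; python3 -c "from h import *;tool()"
python3 -m handwheel '[{"hand":0.2,"dx":0,"dy":0.008,"dz":0,"ax":0,"ay":0,"az":0},{"hand":0.2,"dx":0,"dy":0.008,"dz":0,"ax":0,"ay":0,"az":0}]' 15 >/dev/null
python3 - <<'E'
from h import *
tool()
img,W=cloud("top"); segs(img,W,["blade","blue"])
cv2.imwrite("pics/t4.png",cv2.resize(img[115:225,245:425],None,fx=4,fy=4,interpolation=cv2.INTER_CUBIC)[:,:,::-1])
E
```

```text
t 7.35 board mm [-83.2  59.5] z 19.7 yaw err deg -0.24 tilt [ 0.013 -0.015 -1.   ] F board [ 0.1 -5.4] -1.2 w 36.1
t 7.55 board mm [-83.2  64.4] z 19.7 yaw err deg -0.26 tilt [ 0.012 -0.017 -1.   ] F board [ 0.1 -5.7] -0.4 w 36.3
blade 48 z 32.1 c [90.4 94.2] size [22.  36.2] ang 72.52 [[70, 89], [104, 78], [111, 99], [76, 110]]
blue 177 z 36.1 c [ 69.2 171.5] size [67.7 81.9] ang 85.84 [[26, 141], [108, 135], [113, 202], [31, 208]]
```

View pics/t4.png

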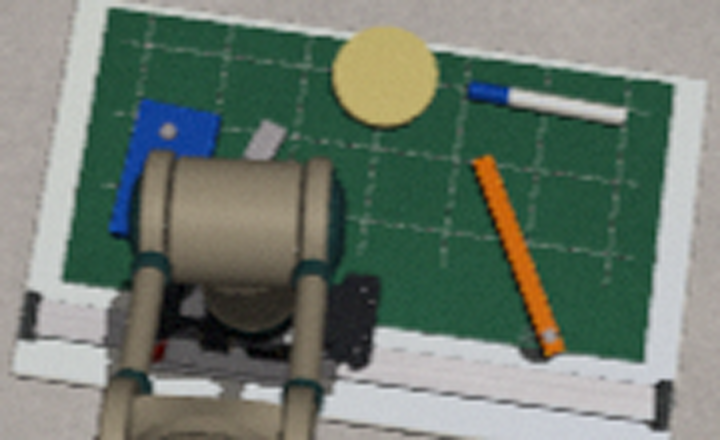

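The blade was swung past flush to about -17° by the near corner: the tip at (268,140) stands clear of the block. I'll pull the carriage back a little, release it, and press the blade knob towards the block. The blade then settles flush, with the carriage yielding.

```bash
python3 -m handwheel '[{"hand":0.2,"dx":0,"dy":-0.012,"dz":0,"ax":0,"ay":0,"az":0},{"hand":0.2,"dx":0,"dy":-0.012,"dz":0,"ax":0,"ay":0,"az":0},{"hand":0.2,"dx":0,"dy":0,"dz":0,"ax":0,"ay":0,"az":0}]' 15 >/dev/null; python3 -c "from h import *;tool()"
```

```text
t 7.9 board mm [-83.2  58.1] z 19.6 yaw err deg -0.22 tilt [ 0.013 -0.012 -1.   ] F board [ 0.4 -2.7] -1.0 w 36.3
```

```bash
python3 -m handwheel '[{"hand":0.6,"dx":0,"dy":-0.003,"dz":0,"ax":0,"ay":0,"az":0},{"hand":0.6,"dx":0,"dy":0,"dz":0,"ax":0,"ay":0,"az":0},{"hand":0.6,"dx":0,"dy":0,"dz":0,"ax":0,"ay":0,"az":0},{"hand":0.6,"dx":0,"dy":0,"dz":-0.05,"ax":0,"ay":0,"az":0},{"hand":0.0,"dx":0,"dy":0,"dz":-0.06,"ax":0,"ay":0,"az":0},{"hand":0.0,"dx":-0.09,"dy":0,"dz":-0.02,"ax":0,"ay":0,"az":0},{"hand":0.0,"dx":-0.1,"dy":0,"dz":0,"ax":0,"ay":0,"az":0},{"hand":0.0,"dx":-0.1,"dy":0,"dz":0,"ax":0,"ay":0,"az":0},{"hand":0.0,"dx":0,"dy":0,"dz":0,"ax":0,"ay":0,"az":0},{"hand":0.0,"dx":0,"dy":0,"dz":0,"ax":0,"ay":0,"az":0}]' 15 >/dev/null
python3 - <<'E'
from h import *
tool()
img,W=cloud("wrist"); np.savez("w5.npz",img=img,W=W); segs(img,W,["redknob","hub","blue","blade"])
i2,W2=cloud("top"); segs(i2,W2,["handle","blade","blue"])
B=(W[...,:2]-O)@A.T*1000; Z=W[...,2]*1000
m=(np.abs(Z-67)<4)&(B[...,0]>0)&(B[...,0]<90)&(B[...,1]>60)&(B[...,1]<150)&(img.max(-1)<70)
print(m.sum(),B[m].mean(0) if m.any() else "")
E
```

```text
t 8.9 board mm [33.2 56. ] z 75.3 yaw err deg -0.29 tilt [ 0.011 -0.015 -1.   ] F board [0.4 0.1] 0.1 w 11.8
redknob 763 z 87.4 c [-106.1  146.5] size [17.4 16.2] ang 86.04 [[-115, 138], [-99, 137], [-97, 155], [-114, 156]]
hub 1318 z 62.7 c [-45.3 136.7] size [28.5 28.8] ang 0.37 [[-60, 151], [-59, 122], [-31, 122], [-31, 151]]
blue 5682 z 36.8 c [ 49.5 168.9] size [ 63.5 116.6] ang 85.95 [[-11, 141], [105, 133], [110, 196], [-6, 205]]
blade 2302 z 32.8 c [ 38.1 103.8] size [ 22.7 120.8] ang 68.95 [[-22, 115], [90, 71], [99, 93], [-14, 136]]
handle none
blade 29 z 32.9 c [ 26.8 112. ] size [18.8 30. ] ang 49.7 [[9, 114], [32, 95], [44, 109], [21, 129]]
blue 159 z 35.9 c [ 51.4 195.3] size [ 23.8 118.3] ang 86.06 [[-8, 187], [110, 179], [111, 203], [-7, 211]]
349 [46.02034471 99.92050458]
```

```bash
python3 -m handwheel '[{"hand":0.0,"dx":-0.038,"dy":0.01,"dz":0.02,"ax":0,"ay":0,"az":0},{"hand":0.0,"dx":0,"dy":0,"dz":0.07,"ax":0,"ay":0,"az":0},{"hand":0.0,"dx":0,"dy":0,"dz":0.05,"ax":0,"ay":0,"az":0},{"hand":0.0,"dx":0,"dy":0,"dz":0,"ax":0,"ay":0,"az":0}]' 15 >/dev/null; python3 -c "from h import *;tool()"
```

```text
t 9.4 board mm [48.4 60.6] z 18.5 yaw err deg -0.32 tilt [ 0.013 -0.015 -1.   ] F board [-0.1 -0.9] -0.2 w 0.4
```

```bash
python3 -m handwheel '[{"hand":0.0,"dx":-0.01,"dy":0.02,"dz":0.02,"ax":0,"ay":0,"az":0},{"hand":0.0,"dx":0,"dy":0.025,"dz":0,"ax":0,"ay":0,"az":0},{"hand":0.0,"dx":0,"dy":0.02,"dz":0,"ax":0,"ay":0,"az":0},{"hand":0.0,"dx":0,"dy":0.015,"dz":0,"ax":0,"ay":0,"az":0},{"hand":0.0,"dx":0,"dy":0,"dz":0,"ax":0,"ay":0,"az":0}]' 15 >/dev/null; python3 -c "from h import *;tool()"
python3 -m handwheel '[{"hand":0.0,"dx":0,"dy":0.012,"dz":0,"ax":0,"ay":0,"az":0}]' >/dev/null; python3 -c "from h import *;tool()"
```

```text
t 9.9 board mm [55.  96.1] z 12.0 yaw err deg -0.37 tilt [ 0.017 -0.015 -1.   ] F board [0.4 0.6] -0.2 w 0.6
t 10.0 board mm [ 55.5 100.5] z 12.5 yaw err deg -0.4 tilt [ 0.019 -0.017 -1.   ] F board [ 3.  -4.8] -2.8 w 0.3
```

```bash
for k in 1; do python3 -m handwheel '[{"hand":0.0,"dx":0,"dy":0.008,"dz":0,"ax":0,"ay":0,"az":0}]' >/dev/null; python3 -c "from h import *;tool()"; done
python3 -m handwheel '[{"hand":0.0,"dx":0,"dy":0.008,"dz":0,"ax":0,"ay":0,"az":0},{"hand":0.0,"dx":0,"dy":0.008,"dz":0,"ax":0,"ay":0,"az":0}]' >/dev/null
python3 - <<'E'
from h import *
tool()
img,W=cloud("wrist"); segs(img,W,["hub","blue","redknob"])
i2,W2=cloud("top"); segs(i2,W2,["blade","blue"])
E
```

```text
t 10.1 board mm [ 56.2 103. ] z 12.8 yaw err deg -0.43 tilt [ 0.02  -0.019 -1.   ] F board [ 2.3 -4.3] -1.7 w 0.6
t 10.3 board mm [ 57.2 105.8] z 12.8 yaw err deg -0.49 tilt [ 0.021 -0.025 -0.999] F board [  1.7 -10. ] -0.3 w 0.5
hub 2805 z 62.7 c [-45.6 133.4] size [29.5 28.9] ang 44.04 [[-66, 134], [-46, 113], [-25, 133], [-45, 154]]
blue 10165 z 36.8 c [ 51.2 172.6] size [ 70.4 119.3] ang 85.77 [[-11, 142], [108, 133], [113, 203], [-6, 212]]
redknob none
blade 2 z 37.6 c [ 91.9 176.5] size [3.5 0. ] ang 94.63 [[92, 175], [92, 175], [92, 178], [92, 178]]
blue 55 z 37.0 c [ 52.6 172.1] size [16.1 61.3] ang 6.78 [[41, 202], [48, 141], [64, 143], [57, 203]]
```

```bash
python3 -m handwheel '[{"hand":0.0,"dx":0,"dy":-0.04,"dz":0,"ax":0,"ay":0,"az":0},{"hand":0.0,"dx":0,"dy":-0.04,"dz":-0.04,"ax":0,"ay":0,"az":0},{"hand":0.0,"dx":0.04,"dy":0,"dz":-0.1,"ax":0,"ay":0.008,"az":0},{"hand":0.0,"dx":0.1,"dy":0,"dz":-0.08,"ax":-0.01,"ay":0,"az":0},{"hand":0.0,"dx":0.1,"dy":0,"dz":0,"ax":0,"ay":0,"az":0},{"hand":0.0,"dx":0,"dy":0,"dz":0,"ax":0,"ay":0,"az":0}]' >/dev/null
python3 - <<'E'
from h import *
tool()
img,W=cloud("wrist"); segs(img,W,["hub","blue","redknob","blade"])
i2,W2=cloud("top"); segs(i2,W2,["blade","blue"])
cv2.imwrite("pics/w6.png",img[:,:,::-1])
E
```

```text
t 11.0 board mm [-43.7  72.9] z 106.1 yaw err deg -0.2 tilt [ 0.007  0.001 -1.   ] F board [0.2 0. ] -0.4 w 0.6
hub 788 z 62.7 c [-45.8 132.9] size [28.6 28.1] ang 88.22 [[-60, 119], [-32, 118], [-31, 147], [-59, 148]]
blue 853 z 36.7 c [ 28.8 164.7] size [66.4 93.1] ang 72.73 [[-25, 147], [63, 119], [83, 183], [-6, 210]]
redknob 397 z 87.4 c [-107.2  142.6] size [16.4 16.9] ang 61.64 [[-118, 139], [-104, 131], [-96, 146], [-111, 154]]
blade 1216 z 32.8 c [ 20.5 128.8] size [22.8 70.1] ang 86.06 [[-15, 120], [55, 115], [56, 138], [-14, 143]]
blade 6 z 33.6 c [  7.4 136.1] size [4.3 9.9] ang 20.18 [[4, 140], [7, 131], [11, 132], [8, 142]]
blue 39 z 36.6 c [ 20.8 151.4] size [36.5 16.8] ang 9.32 [[1, 157], [4, 140], [40, 146], [37, 163]]
```

View pics/w6.png

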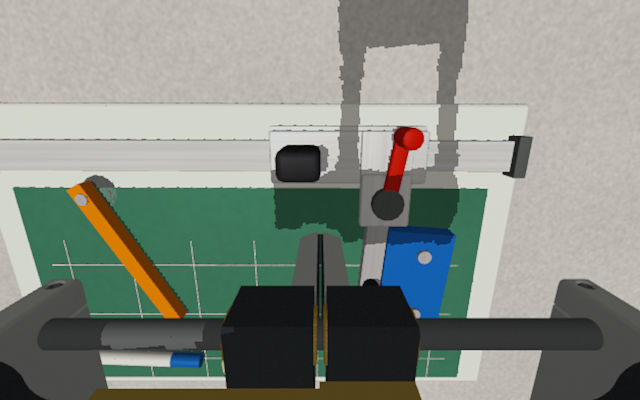

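The blade (px ~(375,255)) now lies flush along the block at -3.94°, against a face angle of -4.2°. Next is the lever, with its knob at (-107,143).

```bash
python3 -m handwheel '[{"hand":0.0,"dx":0.07,"dy":0.04,"dz":0,"ax":0,"ay":0,"az":0},{"hand":0.0,"dx":0.07,"dy":0.035,"dz":0,"ax":0,"ay":0,"az":0},{"hand":0.0,"dx":0,"dy":0,"dz":0.02,"ax":0,"ay":0,"az":0},{"hand":0.0,"dx":0,"dy":0,"dz":0.05,"ax":0,"ay":0,"az":0},{"hand":0.0,"dx":0,"dy":0,"dz":0,"ax":0,"ay":0,"az":0}]' >/dev/null; python3 -c "from h import *;tool()"
```

```text
t 11.6 board mm [-85.1 103.4] z 79.4 yaw err deg -0.0 tilt [ 0.025  0.002 -1.   ] F board [0.3 0.3] -0.1 w 0.4
```

```bash
python3 -m handwheel '[{"hand":0.0,"dx":0.055,"dy":0.01,"dz":0,"ax":0,"ay":0.015,"az":0},{"hand":0.0,"dx":0,"dy":0,"dz":0,"ax":0,"ay":0,"az":0},{"hand":0.0,"dx":0,"dy":0,"dz":0.05,"ax":0,"ay":0,"az":0},{"hand":0.0,"dx":0,"dy":0,"dz":0.04,"ax":0,"ay":0,"az":0},{"hand":0.0,"dx":0,"dy":0,"dz":0,"ax":0,"ay":0,"az":0}]' >/dev/null; python3 -c "from h import *;tool()"
```

```text
t 12.1 board mm [-102.5  107.7] z 44.6 yaw err deg 0.08 tilt [ 0.007  0.006 -1.   ] F board [-0.5 -0.6] 0.1 w 0.5
```

```bash
python3 -m handwheel '[{"hand":0.0,"dx":0.012,"dy":0,"dz":0.045,"ax":0,"ay":0,"az":0},{"hand":0.0,"dx":0,"dy":0.015,"dz":0,"ax":0,"ay":0,"az":0},{"hand":0.0,"dx":0,"dy":0.02,"dz":0,"ax":0,"ay":0,"az":0},{"hand":0.0,"dx":0,"dy":0,"dz":0,"ax":0,"ay":0,"az":0}]' >/dev/null; python3 -c "from h import *;tool()"
```

```text
t 12.5 board mm [-102.8  123.4] z 30.6 yaw err deg 0.13 tilt [ 0.014  0.006 -1.   ] F board [ 0.3 -0.6] 0.8 w 0.3
```

```bash
python3 -m handwheel '[{"hand":0.0,"dx":0.012,"dy":0.015,"dz":0.005,"ax":0,"ay":0,"az":0},{"hand":0.0,"dx":0.006,"dy":0.02,"dz":0,"ax":0,"ay":0,"az":0},{"hand":0.0,"dx":0,"dy":0.02,"dz":0,"ax":0,"ay":0,"az":0}]' >/dev/null
python3 - <<'E'
from h import *
tool()
img,W=cloud("wrist"); segs(img,W,["hub","redknob"])
E
```

```text
t 12.8 board mm [-105.6  144.3] z 31.0 yaw err deg 0.04 tilt [ 0.022  0.001 -1.   ] F board [ 2.1 -5.3] -2.5 w 0.5
hub 2 z 62.9 c [-46.3 142.6] size [1. 0.] ang -131.09 [[-46, 143], [-46, 143], [-47, 142], [-47, 142]]
redknob 517 z 87.4 c [-101.5  165.1] size [16.7 13.6] ang 11.6 [[-111, 170], [-108, 157], [-92, 160], [-95, 173]]
```

```bash
python3 -m handwheel '[{"hand":0.0,"dx":0,"dy":0.02,"dz":0,"ax":0,"ay":0.01,"az":0},{"hand":0.0,"dx":-0.005,"dy":0.02,"dz":0,"ax":0,"ay":0,"az":0},{"hand":0.0,"dx":-0.02,"dy":0.02,"dz":0,"ax":0,"ay":0,"az":0}]' >/dev/null
python3 - <<'E'
from h import *
tool()
img,W=cloud("wrist"); segs(img,W,["hub","redknob"])
E
```

```text
t 13.15 board mm [-98.  168.3] z 31.1 yaw err deg -0.07 tilt [ 0.001 -0.    -1.   ] F board [-2.4 -1.8] 1.3 w 0.6
hub 1 z 59.7 c [-74.9  69.9] size [0. 0.] ang 0.0 [[-75, 70], [-75, 70], [-75, 70], [-75, 70]]
redknob 229 z 87.2 c [-85.4 187.9] size [13.1  8.2] ang 10.49 [[-93, 191], [-91, 183], [-78, 185], [-80, 193]]
```

```bash
python3 -m handwheel '[{"hand":0.0,"dx":-0.025,"dy":0.01,"dz":0,"ax":0,"ay":0,"az":0},{"hand":0.0,"dx":-0.025,"dy":0.01,"dz":0,"ax":0,"ay":0,"az":0},{"hand":0.0,"dx":-0.025,"dy":0.005,"dz":0,"ax":0,"ay":0,"az":0}]' >/dev/null
python3 - <<'E'
from h import *
tool()
img,W=cloud("wrist"); segs(img,W,["hub","redknob"])
E
```

```text
t 13.5 board mm [-69.8 183.4] z 30.7 yaw err deg -0.06 tilt [-0.006  0.006 -1.   ] F board [-4.5  0.5] 2.8 w 0.5
hub 1180 z 62.6 c [-48.4 133.7] size [24.7 30.1] ang 4.25 [[-62, 148], [-60, 118], [-35, 120], [-37, 150]]
redknob 97 z 86.9 c [-55.8 201.1] size [9.5 4.7] ang 10.01 [[-61, 203], [-60, 198], [-51, 200], [-51, 204]]
```

Nearly there. I'm pushing on in +x until the lever meets its stop.

```bash
python3 -m handwheel '[{"hand":0.0,"dx":-0.015,"dy":0,"dz":0,"ax":0,"ay":0,"az":0},{"hand":0.0,"dx":-0.01,"dy":0,"dz":0,"ax":0,"ay":0,"az":0}]' >/dev/null; python3 -c "from h import *;tool()";  python3 -m handwheel '[{"hand":0.0,"dx":-0.01,"dy":0,"dz":0,"ax":0,"ay":0,"az":0}]' >/dev/null; python3 -c "from h import *;tool()"
```

```text
t 13.75 board mm [-64.2 184.1] z 30.0 yaw err deg -0.02 tilt [-0.018  0.008 -1.   ] F board [-13.   -1.1] 10.9 w 0.1
t 13.85 board mm [-64.8 183.8] z 29.8 yaw err deg -0.01 tilt [-0.028  0.009 -1.   ] F board [-10.4   0.3] 7.7 w 0.3
```

```bash
python3 -m handwheel '[{"hand":0.0,"dx":-0.01,"dy":0,"dz":0,"ax":0,"ay":0,"az":0},{"hand":0.0,"dx":-0.01,"dy":0,"dz":0,"ax":0,"ay":0,"az":0}]' >/dev/null; python3 -c "from h import *;tool()"
```

```text
t 14.05 board mm [-65.7 183.7] z 29.8 yaw err deg 0.01 tilt [-0.045  0.011 -0.999] F board [-10.8  -0.2] 8.5 w 0.5
```

```bash
python3 -m handwheel '[{"hand":0.0,"dx":0.04,"dy":0,"dz":0,"ax":0,"ay":0,"az":0},{"hand":0.0,"dx":0.02,"dy":0,"dz":-0.05,"ax":0,"ay":-0.025,"az":0},{"hand":0.0,"dx":0.02,"dy":-0.1,"dz":-0.08,"ax":0,"ay":0,"az":0},{"hand":0.0,"dx":0,"dy":-0.1,"dz":-0.03,"ax":0,"ay":0,"az":0},{"hand":0.6,"dx":0,"dy":-0.1,"dz":0,"ax":0,"ay":0,"az":0},{"hand":0.6,"dx":0,"dy":0,"dz":0,"ax":0,"ay":0,"az":0}]' >/dev/null
python3 - <<'E'
from h import *
tool()
img,W=cloud("wrist"); segs(img,W,["hub","blue","redknob","blade","handle"])
i2,W2=cloud("top"); segs(i2,W2,["blade","blue"])
cv2.imwrite("pics/w7.png",img[:,:,::-1])
E
```

```text
t 14.65 board mm [-83.8  60.8] z 97.2 yaw err deg -0.13 tilt [ 0.018  0.002 -1.   ] F board [0.7 0.3] -0.4 w 13.4
hub 762 z 62.7 c [-45.6 133.3] size [29.6 29.3] ang 31.86 [[-66, 138], [-50, 113], [-25, 129], [-41, 154]]
blue 211 z 36.0 c [  5.  175.3] size [69.3 27.7] ang 85.5 [[-12, 142], [16, 140], [22, 209], [-6, 211]]
redknob 308 z 87.5 c [-47.1 194.9] size [17.4 15.1] ang 75.62 [[-57, 188], [-42, 185], [-38, 201], [-52, 205]]
blade 418 z 32.7 c [ -0.  130.3] size [22.6 24.7] ang 85.61 [[-13, 120], [11, 118], [13, 141], [-11, 143]]
handle 1216 z 92.1 c [-86.9  53.7] size [23.6 34.4] ang 0.29 [[-99, 71], [-99, 36], [-75, 37], [-75, 71]]
blade 17 z 33.2 c [109.9 122.5] size [11.3 20.5] ang 7.91 [[103, 132], [106, 112], [117, 113], [114, 133]]
blue 53 z 36.1 c [ 21.6 204.5] size [60.1 19.4] ang 15.62 [[-10, 206], [-5, 187], [53, 203], [48, 222]]
```

View pics/w7.png

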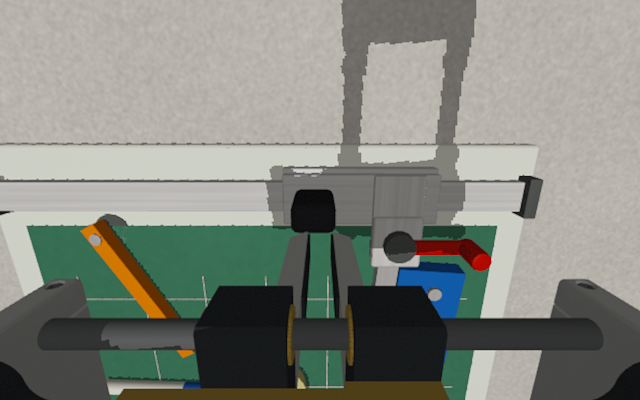

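The lever at (440,250) lies along the rail, at about 1.55 rad. The blade is still at about -4°. I'm taking the handle again.

```bash
python3 -m handwheel '[{"hand":0.7,"dx":0.005,"dy":-0.018,"dz":0.02,"ax":0,"ay":0.01,"az":0},{"hand":0.7,"dx":0,"dy":0,"dz":0,"ax":0,"ay":0,"az":0},{"hand":0.7,"dx":0,"dy":0,"dz":0,"ax":0,"ay":0,"az":0},{"hand":0.7,"dx":0,"dy":0,"dz":0,"ax":0,"ay":0,"az":0},{"hand":0.7,"dx":0,"dy":0,"dz":0,"ax":0,"ay":0,"az":0},{"hand":0.7,"dx":0,"dy":0,"dz":0,"ax":0,"ay":0,"az":0}]' >/dev/null; python3 -c "from h import *;tool()"
```

```text
t 15.35 board mm [-84.8  60.4] z 86.3 yaw err deg -0.48 tilt [ 0.001  0.008 -1.   ] F board [0.1 0.7] -0.4 w 65.2
```

```bash
python3 -m handwheel '[{"hand":0.7,"dx":0.003,"dy":-0.018,"dz":0,"ax":0,"ay":0,"az":0},{"hand":0.7,"dx":0,"dy":0,"dz":0,"ax":0,"ay":0,"az":0},{"hand":0.7,"dx":0,"dy":0,"dz":0.07,"ax":0,"ay":0,"az":0},{"hand":0.7,"dx":0,"dy":0,"dz":0.07,"ax":0,"ay":0,"az":0},{"hand":0.7,"dx":0,"dy":0,"dz":0,"ax":0,"ay":0,"az":0}]' >/dev/null; python3 -c "from h import *;tool()"
```

```text
t 15.85 board mm [-84.4  53. ] z 30.8 yaw err deg -0.48 tilt [ 0.005  0.007 -1.   ] F board [-0.  -0.3] -0.4 w 65.8
```

```bash
python3 -m handwheel '[{"hand":0.7,"dx":0,"dy":0,"dz":0.028,"ax":0,"ay":0,"az":0},{"hand":0.2,"dx":0,"dy":0,"dz":0,"ax":0,"ay":0,"az":0},{"hand":0.2,"dx":0,"dy":0,"dz":0,"ax":0,"ay":0,"az":0},{"hand":0.2,"dx":0,"dy":0,"dz":0,"ax":0,"ay":0,"az":0},{"hand":0.2,"dx":0,"dy":0,"dz":0,"ax":0,"ay":0,"az":0},{"hand":0.2,"dx":0,"dy":0,"dz":0,"ax":0,"ay":0,"az":0},{"hand":0.2,"dx":0,"dy":0,"dz":0,"ax":0,"ay":0,"az":0}]' 15 >/dev/null; python3 -c "from h import *;tool()"
```

```text
t 16.55 board mm [-81.8  53.7] z 22.2 yaw err deg -0.43 tilt [ 0.011  0.008 -1.   ] F board [1.2 0.8] -3.2 w 36.0
```

```bash
python3 -m handwheel '[{"hand":0.2,"dx":0,"dy":-0.03,"dz":0,"ax":0,"ay":0,"az":0},{"hand":0.2,"dx":0,"dy":-0.05,"dz":0,"ax":0,"ay":0,"az":0},{"hand":0.2,"dx":0,"dy":-0.05,"dz":0,"ax":0,"ay":0,"az":0},{"hand":0.2,"dx":0,"dy":-0.05,"dz":0,"ax":0,"ay":0,"az":0},{"hand":0.2,"dx":0,"dy":-0.05,"dz":0,"ax":0,"ay":0,"az":0},{"hand":0.2,"dx":0,"dy":-0.05,"dz":0,"ax":0,"ay":0,"az":0},{"hand":0.2,"dx":0,"dy":-0.05,"dz":0,"ax":0,"ay":0,"az":0},{"hand":0.2,"dx":0,"dy":-0.02,"dz":0,"ax":0,"ay":0,"az":0},{"hand":0.2,"dx":0,"dy":0,"dz":0,"ax":0,"ay":0,"az":0}]' 15 >/dev/null
python3 - <<'E'
from h import *
tool()
i2,W2=cloud("top"); segs(i2,W2,["blade","orange"])
E
```

```text
t 17.45 board mm [-81.7 -87. ] z 22.1 yaw err deg -0.44 tilt [ 0.012  0.015 -1.   ] F board [0.1 1.4] -3.2 w 36.2
blade 83 z 32.4 c [ 17.9 -12.5] size [21.2 55.4] ang 86.04 [[-10, -21], [45, -25], [46, -4], [-9, 0]]
orange 18 z 30.0 c [ 95.5 -97.9] size [20.2 13.7] ang 37.81 [[83, -99], [92, -110], [108, -97], [99, -86]]
```

```bash
python3 -m handwheel '[{"hand":0.2,"dx":0,"dy":-0.03,"dz":0,"ax":0,"ay":0,"az":0},{"hand":0.2,"dx":0,"dy":-0.03,"dz":0,"ax":0,"ay":0,"az":0},{"hand":0.2,"dx":0,"dy":-0.03,"dz":0,"ax":0,"ay":0,"az":0},{"hand":0.2,"dx":0,"dy":-0.03,"dz":0,"ax":0,"ay":0,"az":0},{"hand":0.2,"dx":0,"dy":-0.025,"dz":0,"ax":0,"ay":0,"az":0},{"hand":0.2,"dx":0,"dy":-0.025,"dz":0,"ax":0,"ay":0,"az":0},{"hand":0.2,"dx":0,"dy":-0.025,"dz":0,"ax":0,"ay":0,"az":0},{"hand":0.2,"dx":0,"dy":-0.025,"dz":0,"ax":0,"ay":0,"az":0},{"hand":0.2,"dx":0,"dy":-0.025,"dz":0,"ax":0,"ay":0,"az":0},{"hand":0.2,"dx":0,"dy":-0.02,"dz":0,"ax":0,"ay":0,"az":0}]' 15 >/dev/null
python3 - <<'E'
from h import *
tool()
i2,W2=cloud("top"); segs(i2,W2,["blade","orange"])
E
```

```text
t 18.5 board mm [ -81.7 -192.6] z 21.9 yaw err deg -0.5 tilt [ 0.013  0.025 -1.   ] F board [-0.7  5.1] 3.3 w 36.7
blade 98 z 32.4 c [  18.4 -118.2] size [21.2 66.9] ang 86.14 [[-16, -127], [51, -131], [53, -110], [-14, -105]]
orange 139 z 31.4 c [  47.2 -154.2] size [136.3  14.5] ang 7.02 [[-21, -155], [-20, -170], [116, -153], [114, -139]]
```

```bash
python3 -m handwheel '[{"hand":0.2,"dx":0,"dy":-0.02,"dz":0,"ax":0,"ay":0,"az":0},{"hand":0.2,"dx":0,"dy":-0.02,"dz":0,"ax":0,"ay":0,"az":0},{"hand":0.2,"dx":0,"dy":-0.02,"dz":0,"ax":0,"ay":0,"az":0},{"hand":0.2,"dx":0,"dy":-0.01,"dz":0,"ax":0,"ay":0,"az":0}]' 15 >/dev/null
python3 - <<'E'
from h import *
tool()
i2,W2=cloud("top"); segs(i2,W2,["blade","orange"])
E
python3 -m handwheel '[{"hand":0.2,"dx":0,"dy":-0.008,"dz":0,"ax":0,"ay":0,"az":0}]' 15 >/dev/null; python3 -c "from h import *;tool()"
```

```text
t 18.95 board mm [ -81.6 -223. ] z 21.9 yaw err deg -0.46 tilt [ 0.013  0.025 -1.   ] F board [-1.4  4.7] 3.2 w 36.5
blade 90 z 32.6 c [  19.2 -148.7] size [21.5 67.1] ang 84.91 [[-15, -156], [52, -162], [54, -141], [-13, -135]]
orange 130 z 31.3 c [  53.6 -171.7] size [ 16. 126.] ang 87.97 [[-10, -177], [116, -182], [117, -166], [-9, -161]]
t 19.1 board mm [ -81.6 -226.7] z 21.9 yaw err deg -0.46 tilt [ 0.013  0.025 -1.   ] F board [-1.6  5.6] 4.6 w 36.3
```

```bash
python3 -m handwheel '[{"hand":0.2,"dx":0,"dy":-0.005,"dz":0,"ax":0,"ay":0,"az":0}]' 15 >/dev/null; python3 -c "from h import *;tool()"
python3 -m handwheel '[{"hand":0.2,"dx":0,"dy":-0.004,"dz":0,"ax":0,"ay":0,"az":0}]' 15 >/dev/null; python3 -c "from h import *;tool()
i2,W2=cloud('top'); segs(i2,W2,['blade','orange'])"
```

```text
t 19.2 board mm [ -81.7 -227.7] z 21.8 yaw err deg -0.41 tilt [ 0.013  0.027 -1.   ] F board [-1.   8.3] 4.5 w 36.6
t 19.3 board mm [ -81.7 -227.5] z 21.7 yaw err deg -0.36 tilt [ 0.014  0.031 -0.999] F board [-0.7  8.9] 5.5 w 36.7
blade 159 z 32.5 c [  51.8 -155.6] size [ 21.5 130.3] ang 85.89 [[-14, -162], [116, -171], [118, -150], [-12, -140]]
orange 112 z 31.6 c [  53.6 -174.7] size [ 15.5 128.3] ang 85.76 [[-11, -178], [117, -187], [118, -172], [-10, -162]]
```

```bash
python3 -m handwheel '[{"hand":0.2,"dx":0,"dy":-0.004,"dz":0,"ax":0,"ay":0,"az":0},{"hand":0.2,"dx":0,"dy":-0.002,"dz":0,"ax":0,"ay":0,"az":0}]' 15 >/dev/null; python3 -c "from h import *;tool()"
python3 -m handwheel '[{"hand":0.6,"dx":0,"dy":0,"dz":0,"ax":0,"ay":0,"az":0},{"hand":0.6,"dx":0,"dy":0,"dz":0,"ax":0,"ay":0,"az":0},{"hand":0.6,"dx":0,"dy":0,"dz":0,"ax":0,"ay":0,"az":0},{"hand":0.6,"dx":0,"dy":0,"dz":0,"ax":0,"ay":0,"az":0}]' 15 >/dev/null; python3 -c "from h import *;tool()"
```

```text
t 19.55 board mm [ -81.7 -227.2] z 21.7 yaw err deg -0.35 tilt [ 0.014  0.035 -0.999] F board [-1.2  4.3] 3.5 w 37.0
t 19.95 board mm [ -80.8 -230. ] z 20.6 yaw err deg -0.4 tilt [ 0.015  0.031 -0.999] F board [-0.3  0.5] 0.6 w 56.6
```

```bash
python3 -m handwheel '[{"hand":0.6,"dx":0,"dy":0,"dz":-0.06,"ax":0,"ay":0,"az":0},{"hand":0.6,"dx":0,"dy":0,"dz":-0.1,"ax":0,"ay":0,"az":0},{"hand":0.6,"dx":0,"dy":0,"dz":-0.12,"ax":0,"ay":0,"az":0},{"hand":0.6,"dx":0.05,"dy":0.06,"dz":-0.06,"ax":0,"ay":0,"az":0},{"hand":0.6,"dx":0.1,"dy":0.06,"dz":0,"ax":0,"ay":0,"az":0},{"hand":0.6,"dx":0.1,"dy":0.06,"dz":0,"ax":0,"ay":0,"az":0},{"hand":0.6,"dx":0.08,"dy":0.06,"dz":0,"ax":0,"ay":0,"az":0},{"hand":0.6,"dx":0,"dy":0,"dz":0,"ax":0,"ay":0,"az":0},{"hand":0.6,"dx":0,"dy":0,"dz":0,"ax":0,"ay":0,"az":0}]' >/dev/null
python3 - <<'E'
from h import *
tool()
i2,W2=cloud("top"); segs(i2,W2,["blade","orange","blue","hub","redknob","handle"])
a=np.load("top0.npz")["img"]
cv2.imwrite("pics/t8.png",cv2.resize(i2[105:240,240:430],None,fx=4,fy=4,interpolation=cv2.INTER_CUBIC)[:,:,::-1])
E
```

```text
t 20.85 board mm [-217.4 -140.3] z 162.2 yaw err deg -0.26 tilt [ 0.016  0.026 -1.   ] F board [ 0.6 -0.6] -0.0 w 56.4
blade 95 z 32.5 c [  17.5 -153. ] size [21.5 64. ] ang 86.55 [[-15, -162], [49, -166], [50, -144], [-14, -140]]
orange 112 z 31.6 c [  51.7 -174.8] size [ 15.5 130.3] ang 85.88 [[-14, -178], [116, -187], [117, -172], [-13, -162]]
blue 488 z 36.1 c [ 50.2 173.4] size [ 68.6 120.8] ang 85.56 [[-13, 144], [108, 134], [113, 203], [-7, 212]]
hub 42 z 63.1 c [ -47.8 -146.5] size [27.5 23.5] ang 37.37 [[-66, -145], [-52, -164], [-30, -147], [-44, -129]]
redknob 19 z 87.3 c [-47.2 -87.3] size [14. 13.] ang 4.74 [[-55, -81], [-54, -94], [-40, -93], [-41, -80]]
handle 12 z 90.8 c [ -80.  -235.4] size [18.4  7.3] ang 61.3 [[-88, -242], [-81, -245], [-72, -229], [-79, -226]]
```

View pics/t8.png

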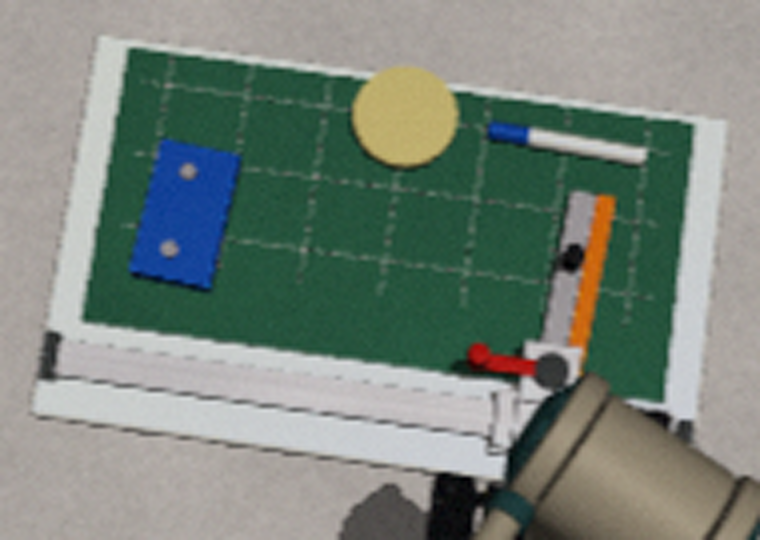

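The blade at (570,260) and the fence at (595,270) lie flush, and the lever at (505,360) lies along the rail. The dish and pen have not moved, and the robot is clear. I'm handing in.

```bash
python3 -c "from workcell import robot;print(robot.close_job())"
```

```text
the job is handed in; nothing more can be done
None
```

The fence has been set to the template's angle and the job was handed in at about 21 s. No verdict was reported, so the results below are my own camera measurements.

**What I did:**
- I slid the bevel up to the block, pressed the loose blade flush, and swung the lever round to its stop.
- I then slid the locked bevel to the fence until it stopped at about 9 N, released it, and moved clear.

**Last checks:**

| Item | Measured |
|---|---|
| Template face | -4.2° to -4.4° |
| Fence | -4.1° |
| Blade | -4.1° with both bars in full view; -3.5° in the last view, from a partly hidden blade |
| Lever | about 1.55 rad, along the rail (measured just after locking; still along the rail in the last picture) |
| Gap between blade and fence | none visible |
| Petri dish and marker | same place as at the start |
| Other bystanders | not re-measured; no contact was seen |
| Force on the tool | about 0 N |

**What went wrong on the way:**
- **Fingertips:** they sit about 40 mm above the reported TCP, so my first grasp passed over the handle. I allowed for the offset after that.
- **Blade overshoot:** I first pushed the bevel too far and the blade swung past flush, to about -20°. I corrected it by pulling the carriage back and pressing the blade knob towards the block with about 10 N. It then measured -3.9°.

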